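Hang a tracker case in its keeper between two hanging neighbours

TASK

Take the tracker case with the yellow grip tab out of its grey dock and lower it into the narrow gap between the two cases already hanging on the rack, its hook over the rail the same way round as theirs. Feel along the orange keeper with a light touch until the hook drops fully home into the keeper's notch, then let go so that it hangs there by itself. Be gentle: never lean hard on the rack, do not shove or dislodge the two neighbours, and leave the empty case and the cutter alone.

Things in the scene. Friction and masses are not known exactly. Their poses are not given: they have to be found in the camera images.
- case: Tracker case to hang: black box 26 (x) x 56 (y) x 70 (z) mm, green circuit board on its open front (+x), about 0.22 kg, with a steel hook at its back and a yellow grip tab on top (140 mm high in all). Origin: centre of its underside, z up. It starts upright in the dock.
- hook (a point): Middle of the underside of the hook's web (case x -22.5, y 0, z 90 mm), axes as the case. The hook is a strap 16 mm wide (y): shank flush with the case's back (x -13), flat web 5 mm thick from x -36 to +2, tip 4 mm thick (x -36 to -32) reaching down to z 70. Its mouth opens downwards, 19 mm wide, x -32 to -13.
- tab (a point): Grip point on the yellow tab, 122 mm above the case's underside (case x -6, y 0). The tab is 12 (x) x 24 (y) mm and stands on the hook's web, from z 95 to z 140 of the case. Best pinched from above across its 12 mm.
- dock: Fixed grey stand, 38 x 68 x 20 mm, holding the case's foot in a pocket 14 mm deep with 1.5 mm of play all round; pocket floor 6 mm above the desk. Origin: centre of its underside; axes as the case at the start. Lift the case straight up out of it.
- rack: Fixed low rack, base 120 (x) x 290 (y) x 10 mm, uprights at y -136 and +136. Origin: centre of its underside, on the desk. Its hook rail runs along y, 10 mm thick (x -5 to 5), z 111 to 125. Cases hang on its +x side, boards outwards, hook tips behind the rail (-x). The new case, held upright with axes along the rack's, passes down freely with its origin at rack x 22 to 27 mm.
- stay (a point): Middle of the stay rod below the rail, 10 mm diameter, along the rack's y, at rack x 4, z 50 mm (its front at x 9). The backs of hanging cases rest against it; the new case, when let go, leans back about 5 degrees onto it.
- rail_mid (a point): Middle of the rail's top (z 125 mm), axes as the rack. On the rail here an orange keeper is clamped: two lands 10 (x) x 24 (y) x 7 mm high, between them a notch 18 mm wide, open down to the rail's top, for the hook. Set by hand, not measured: the notch's centre is up to 11 mm from this point either way along y. All is rigid: press with a few N, touch down at about 5 mm/s.
- case_left: Neighbour hanging loose on the bare rail on the +y side, 0.24 kg: same case and hook, no grip tab (top of its web 130 mm above the desk), a rubber foot at its back. Origin: centre of its underside, 70 to 73 mm from rail_mid along the rack's y; its near side 28 mm from that. It slides along the rail at about 1 N.
- case_right: Neighbour hanging loose on the rail on the -y side, the same as case_left and equally far from rail_mid (70 to 73 mm).
- empty_case: Loose open black box 100 x 70 x 25 mm lying on the desk, a bystander. Origin: centre of its underside.
- cutter: Loose black and yellow cutter knife 18 x 130 x 13 mm lying on the desk along its y axis, a bystander. Origin: underside, middle of the handle.
Things that resemble listed ones, but are neither listed nor needed, are in the scene too. What is shaped like the case_right but blue or red is not meant.

How it is judged:
By the outcome, as a careful person would: the job done as asked, in the order asked, and still so for the second after the job is handed in, with the robot touching nothing.
It also fails if it takes over 56 s, if anything falls off the work surface, if the arm or the gripper's body presses on something with over 40 N, if the wrist force passes 120 N, or if a joint passes its speed limit or range.

ROBOT

A 6-joint arm with a two-finger parallel gripper is mounted at the origin on the work surface. World frame = base frame: x ahead of the robot, y to its left, z up, the work surface at z = 0. Lengths are in m, angles in rad, forces in N, time in s.
With the tool pointing down it reaches from about 0.3 to 0.875 m from the base axis. Payload 6.4 kg.
Tool frame: the origin (TCP) lies at the very end of the fingers, on their centre line; the grasp point (between the pads) lies 19 mm behind it; z points along the fingers, y is the line along which they close (so a half turn about z gives the same grasp; the last joint's range is limited). The gripper opens to 85 mm and grips with 20 to 120 N. Pads are 22 mm wide; open, the fingers measure 114 mm over their backs; the gripper's body (76 mm by 85 mm) begins 54 mm behind the grasp point. The pads swing forward as they close: fully open they stand 13 mm farther back than shut.
Start: joints at [1.054, 0.181, 1.607, -0, 1.354, -0.206], TCP at [0.176, 0.547, 0.231] pointing down, gripper open.
Joint ranges: [-2.99, 2.99], [-0.89, 2.07], [0.3, 2.58], [-1.14, 4.28], [0, 2.63], [-3.12, 3.12]. Speed limits (rad/s): [2.57, 2.57, 3.01, 3.14, 3.14, 3.14].

INTERFACE

Orientations are given as a unit quaternion [w, x, y, z].
In Python, from bench import ctrl gives the robot as it stands.
- The arm moves only by the tool jog_arm, never from a script. Its argument "series" is a list that holds one entry, the list of rows, each a list of 7 numbers: the shift along the tool's x, y, z in mm, then the turn, a rotation vector about the tool's x, y, z in rad, then the finger opening in mm, from 0 to 85.4. In form: [[[tx, ty, tz, rx, ry, rz, gripper], ...]]. A call has exactly 10 rows; each row shifts and turns the commanded pose from where the row before left it, along the tool's axes as they then stand; what a row does not reach is not made up. A row lasts 1/10 s, in which the tool goes at most 50 mm and 8.59 degrees, less where a joint would pass 70% of its speed; a pose out of reach is approached as far as the arm can. A call with a gripper value outside its range is refused whole. The fingers move at their own pace and stop on an object; the grip force is fixed at half the most. Time passes only in rows, so rows that do not move let the fingers close, or fill a call up. It gives the time, the measured TCP pose, the force, the opening and the grip force at its end, in the units of the state.
- ctrl.get_obs(): the state, without advancing time (a new reading comes with each control period).
- ctrl.camera(name): name is "scene" or "top"; returns a dict with "frame" (400x640x3 uint8, blue, green, red), "z_map" (400x640 float32, m along the optical axis (not along the pixel's ray), 0 where there is no reading), "fx", "fy", "cx", "cy" (pixels), "xyz" and "rotation" of the camera in the world. Camera axes: x right, y down, z forward; pixel columns grow to the right and rows downward; lengths in m; the calibration is good to about 2 mm. A picture is of the moment at which its call begins.
- ctrl.hand_in(): hands the job in; it is judged then, once.
The state is a dict: "time_s": time; "q": joint angles; "dq": joint speeds; "joint_efforts": joint torques, N m; "eef_pos": TCP position; "eef_rot": TCP orientation; "wrist_force": force on the tool from outside, world axes, zero at the start; "torque": the same for the moment, N m; "opening": opening from 0.0 (shut) to 1.0 (fully open); "grasp_force": force on a finger pad.
Only numpy, scipy, OpenCV 4.12 (cv2) and the standard library are available. Lean on these libraries where they do the work, as an engineer would, in place of code of your own. Each camera call takes 0.05 s, during which the arm holds its last target. There are 200 camera calls.

## Working session

There is one attempt and no reset: what is moved stays moved. The work goes in short steps, Python scripts to look and compute and a tool call to move; the robot and the scene stay as the last step left them, time stands still between calls to the robot, and variables do not carry over. Pictures are saved under pics/ and viewed, at most 10 in all, crops included, and the job is handed in when it is done.

Besides the shell and the picture viewer there is one more tool, called after "Call:" as a command line: name --argument value ..., lists and objects as JSON in quotes. jog_arm: Moves the arm, as the interface text tells. Its arguments: {"type":"object","properties":{"series":{"type":"array"}},"required":["series"]}

```bash
mkdir -p pics
cat > h.py <<'E'
import numpy as np, cv2
from bench import ctrl
def cam(n):
    c=ctrl.camera(n); z=c["z_map"]; v,u=np.mgrid[:400,:640]
    P=np.stack([(u-c["cx"])/c["fx"]*z,(v-c["cy"])/c["fy"]*z,z],-1)
    R=np.array(c["rotation"]); 
    if R.shape!=(3,3):
        from scipy.spatial.transform import Rotation as Ro
        R=Ro.from_quat(np.roll(R,-1)).as_matrix()
    W=P@R.T+np.array(c["xyz"]); W[z==0]=np.nan
    return c["frame"],W,c
E
python3 - <<'E'
from h import *
for n in("top","scene"):
    f,W,c=cam(n); cv2.imwrite(f"pics/{n}.png",f); np.savez(f"{n}.npz",f=f,W=W); print(n,c["xyz"],c["rotation"],c["fx"])
o=ctrl.get_obs(); print(o)
E
```

```text
top [0.38805189 0.06479913 1.24670914] [-0.05063403  0.70635073 -0.70285082  0.06712357] 456.39271089090613
scene [1.27701244 0.27288267 0.62206419] [-0.2634648   0.53928732  0.71003585 -0.36824526] 418.0880032483771
{'time_s': 0.1, 'q': array([ 1.05369720e+00,  1.81493123e-01,  1.60792874e+00, -1.81955749e-06,
        1.35380422e+00, -2.06273475e-01]), 'dq': array([ 0.00018789, -0.00158394, -0.00334903, -0.0014566 ,  0.00124929,
       -0.00069509]), 'joint_efforts': array([ 1.29291429e-04, -4.45885527e+01, -3.52235734e+01, -3.29239192e-04,
        4.23478283e-03,  5.34603828e-05]), 'eef_pos': array([0.17557242, 0.54700348, 0.2304494 ]), 'eef_rot': array([-2.88164443e-04,  1.54787717e-01,  9.87947415e-01, -7.64186594e-04]), 'wrist_force': array([ 0.08718498, -0.64646162, -0.95604834]), 'torque': array([-0.02870406,  0.03675127,  0.01599729]), 'grasp_force': 0.0, 'opening': 1.0001269838901479}
```

View pics/top.png

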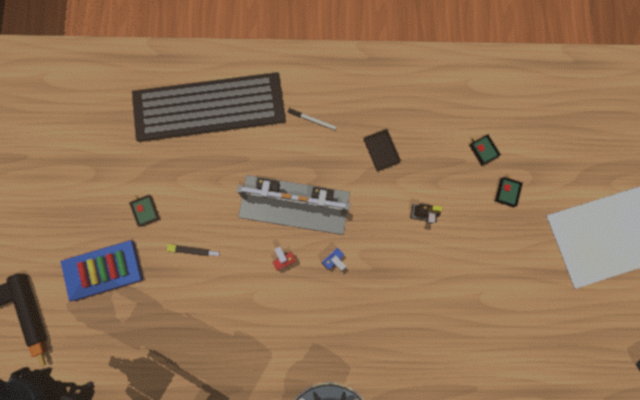

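View pics/scene.png

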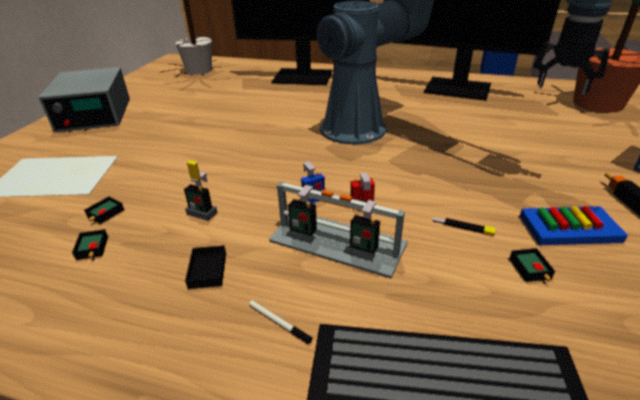

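The top view shows the rack at (295,205) with neighbours hanging at (268,186) and (322,195). The case with the yellow tab is in the grey dock at (427,213), and the empty case is at (382,150). The cutter is at (193,250). The red (284,258) and blue (335,262) lookalikes are not meant, and neither are the flat trackers at (144,210), (485,150) and (509,192), which have no tab, hook or dock. Only (427,213) has a yellow tab and a dock. I'll confirm it in one crop and take measurements.

Run:
```python
from h import *
T=np.load("top.npz"); f,W=T["f"],T["W"]; S=np.load("scene.npz")
a=cv2.resize(f[165:245,230:360],(780,480),interpolation=cv2.INTER_CUBIC)
b=cv2.resize(f[190:240,395:460],(390,300),interpolation=cv2.INTER_CUBIC)
d=cv2.resize(S["f"][145:230,165:230],(390,510),interpolation=cv2.INTER_CUBIC)
e=cv2.resize(S["f"][160:280,260:420],(800,600),interpolation=cv2.INTER_CUBIC)
o=np.zeros((600,800,3),np.uint8); o[:300,:390]=b; o[:510,400:790]=d
cv2.imwrite("pics/c1.png",o); 
o=np.zeros((600,800,3),np.uint8); o[:300,:488]=cv2.resize(a,(488,300)); o[300:,400:]=cv2.resize(e,(400,300)); cv2.imwrite("pics/c2.png",o)
def pts(N,r,lo,hi,zlo,zhi):
    f,W=N["f"],N["W"]; h=cv2.cvtColor(f,cv2.COLOR_BGR2HSV); m=cv2.inRange(h,lo,hi)>0
    k=np.zeros_like(m); k[r[0]:r[1],r[2]:r[3]]=1; m&=k; z=W[...,2]; m&=(z>zlo)&(z<zhi); return W[m]
def rep(n,p,axes=True):
    if len(p)<3: print(n,len(p)); return
    xy=p[:,:2].astype(np.float32); print(n,len(p),"mean",p.mean(0).round(4),"med",np.median(p,0).round(4),"zmax",p[:,2].max().round(3),"rect",[np.round(x,4) for x in cv2.minAreaRect(xy)])
rep("tab top",pts(T,(190,240,395,460),(20,120,90),(35,255,255),.05,.3))
rep("tab scn",pts(S,(145,230,165,230),(20,120,90),(35,255,255),.05,.3))
for n,N,r in(("T",T,(165,245,230,360)),("S",S,(160,280,260,420))):
    rep("keeper"+n,pts(N,r,(5,150,100),(17,255,255),.1,.16))
    rep("railtop"+n,pts(N,r,(0,0,0),(180,255,255),.117,.129))
    rep("base"+n,pts(N,r,(0,0,0),(180,60,255),.005,.015))
    rep("hooks"+n,pts(N,r,(0,0,0),(180,255,255),.127,.14))
# dock case
rep("dock rgn",pts(T,(190,240,395,460),(0,0,0),(180,255,255),.012,.025))
rep("web",pts(T,(190,240,395,460),(0,0,0),(180,80,255),.09,.115))
rep("webS",pts(S,(145,230,165,230),(0,0,0),(180,80,255),.09,.115))
rep("box top",pts(T,(190,240,395,460),(0,0,0),(180,255,255),.068,.085))
```

```text
tab top 59 mean [ 0.5521 -0.2587  0.144 ] med [ 0.5518 -0.2588  0.1452] zmax 0.15 rect [array([ 0.5526, -0.2594]), array([0.0228, 0.0119]), np.float64(81.981)]
tab scn 159 mean [ 0.5584 -0.2571  0.1274] med [ 0.5591 -0.256   0.1278] zmax 0.146 rect [array([ 0.5563, -0.2595]), array([0.0253, 0.0145]), np.float64(87.9005)]
keeperT 22 mean [0.5786 0.088  0.1322] med [0.5774 0.0762 0.1324] zmax 0.138 rect [array([0.5795, 0.091 ]), array([0.0578, 0.0054]), np.float64(80.8834)]
railtopT 471 mean [0.5813 0.0952 0.125 ] med [0.5824 0.095  0.1252] zmax 0.129 rect [array([0.5903, 0.0932]), array([0.2839, 0.0387]), np.float64(80.9805)]
baseT 3034 mean [0.5681 0.0957 0.01  ] med [0.562  0.0948 0.0101] zmax 0.015 rect [array([0.5803, 0.0951]), array([0.2892, 0.1198]), np.float64(80.9862)]
hooksT 322 mean [0.586  0.0955 0.1304] med [0.5842 0.1022 0.1301] zmax 0.138 rect [array([0.5899, 0.0946]), array([0.2782, 0.0384]), np.float64(80.489)]
keeperS 127 mean [0.585  0.0936 0.1235] med [0.5831 0.0977 0.1299] zmax 0.133 rect [array([0.5946, 0.089 ]), array([0.1905, 0.0466]), np.float64(78.1581)]
railt
[... 397 characters left out ...]
5912, 0.0934]), array([0.1605, 0.0397]), np.float64(81.436)]
dock rgn 93 mean [ 0.5545 -0.2423  0.0191] med [ 0.5484 -0.2349  0.0193] zmax 0.025 rect [array([ 0.5589, -0.26  ]), array([0.0683, 0.0385]), np.float64(82.15)]
web 74 mean [ 0.535  -0.2566  0.101 ] med [ 0.5351 -0.2563  0.1014] zmax 0.11 rect [array([ 0.5353, -0.2568]), array([0.0174, 0.0249]), np.float64(81.1255)]
webS 41 mean [ 0.5389 -0.2546  0.0981] med [ 0.5342 -0.2539  0.0986] zmax 0.102 rect [array([ 0.5433, -0.2569]), array([0.0155, 0.0387]), np.float64(86.4348)]
box top 118 mean [ 0.558  -0.25    0.0758] med [ 0.5583 -0.247   0.0757] zmax 0.084 rect [array([ 0.5533, -0.2531]), array([0.0561, 0.0471]), np.float64(43.0061)]
```

View pics/c1.png

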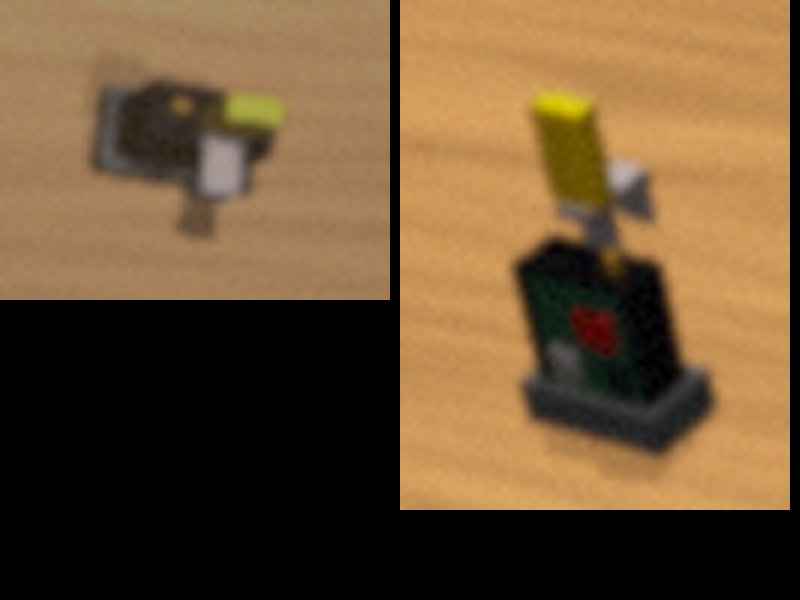

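View pics/c2.png

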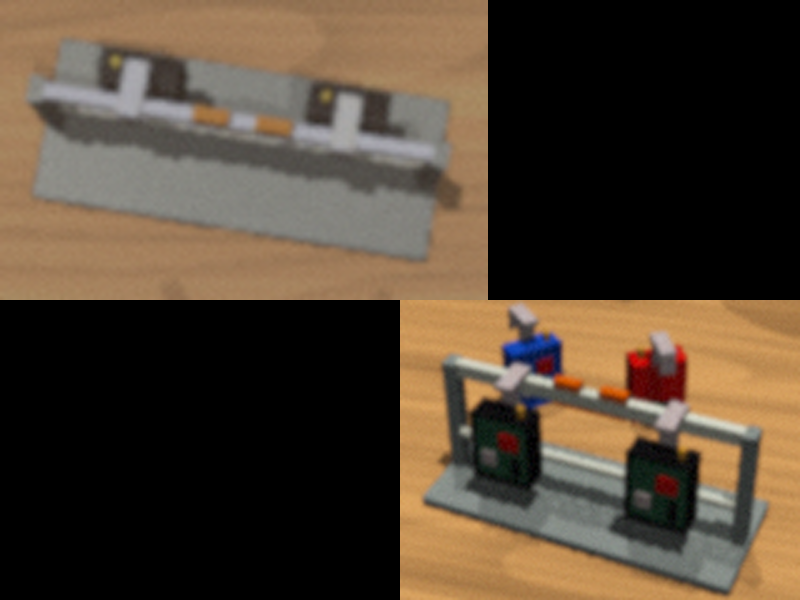

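The crops confirm it: the case at top (427,213) has the yellow tab, the dock and the board facing +x. The orange keeper sits mid-rail between the two black neighbours. The measured sizes match the given ones (dock 68x38, rack 289x120, tab top 0.145 m), with dock yaw about -8° and rack yaw -9°.

```bash
cat >> h.py <<'E'
from scipy.spatial.transform import Rotation as Ro
np.set_printoptions(suppress=True,precision=4,linewidth=160)
def down(yaw_deg):  # tool y along world angle yaw_deg, z down
    a=np.radians(yaw_deg); y=np.array([np.cos(a),np.sin(a),0]); z=np.array([0,0,-1.]); return Ro.from_matrix(np.stack([np.cross(y,z),y,z],1))
def state():
    o=ctrl.get_obs(); return o,np.array(o["eef_pos"]),Ro.from_quat(np.roll(o["eef_rot"],-1))
def plan(pos,yaw,n):
    o,p,R=state(); pos=np.array(pos); G=down(yaw); rv=(R.inv()*G).as_rotvec()/n; d=(pos-p)/n*1000
    for i in range(n): print((R.inv().apply(d)).round(1).tolist()+rv.round(4).tolist()); R=R*Ro.from_rotvec(rv)
    print("speed mm/row",np.linalg.norm(d),"deg/row",np.degrees(np.linalg.norm(rv)))
def rack(p): # world->rack
    c,s=np.cos(np.radians(-9.)),np.sin(np.radians(-9.)); d=np.array(p)[...,:2]-[.5803,.0951]; return np.stack([d[...,0]*c+d[...,1]*s,-d[...,0]*s+d[...,1]*c],-1)*1000
def world(x,y):
    c,s=np.cos(np.radians(-9.)),np.sin(np.radians(-9.)); return np.array([.5803+(x*c-y*s)/1e3,.0951+(x*s+y*c)/1e3])
E
python3 - <<'E'
from h import *
plan([.5526,-.2594,.21],-8,20)
T=np.load("top.npz"); W=T["W"]; f=T["f"].astype(float)
r=rack(W); z=W[...,2]
h=cv2.cvtColor(T["f"],cv2.COLOR_BGR2HSV)
m=(abs(r[...,0])<10)&(abs(r[...,1])<55)&(z>.115)
w=np.clip(f[...,2]-f[...,0]-25,0,None)*m
ry=r[...,1]; b=np.arange(-55,56,4)
print("orange profile",[(int(a),round(np.nansum(np.where((ry>=a)&(ry<a+4),w,0))/max(1,((ry>=a)&(ry<a+4)&m).sum()))) for a in b])
print("centroid",np.nansum(w*np.nan_to_num(ry))/w.sum())
m=(z>.126)&(z<.136)&(r[...,0]>8)&(r[...,0]<30)
for s in(1,-1):
    k=m&(ry*s>40)&(ry*s<110); print("hook",s,k.sum(),np.median(ry[k]),ry[k].min(),ry[k].max())
m=(z>.09)&(z<.115)&(r[...,0]>8)&(r[...,0]<45)
for s in(1,-1):
    k=m&(ry*s>30)&(ry*s<120); print("box",s,k.sum(),ry[k].min(),ry[k].max(),r[k][:,0].min(),r[k][:,0].max())
E
```

```text
[-30.3, -32.6, 1.1, -0.0001, 0.0, 0.07]
[-32.5, -30.4, 1.1, -0.0001, 0.0, 0.07]
[-34.5, -28.1, 1.1, -0.0001, 0.0, 0.07]
[-36.4, -25.6, 1.1, -0.0001, 0.0, 0.07]
[-38.1, -23.0, 1.1, -0.0001, 0.0, 0.07]
[-39.6, -20.3, 1.0, -0.0001, 0.0, 0.07]
[-40.9, -17.4, 1.0, -0.0001, 0.0, 0.07]
[-42.1, -14.5, 1.0, -0.0001, 0.0, 0.07]
[-43.0, -11.6, 1.0, -0.0001, 0.0, 0.07]
[-43.7, -8.5, 1.0, -0.0001, 0.0, 0.07]
[-44.2, -5.5, 1.0, -0.0001, 0.0, 0.07]
[-44.4, -2.4, 1.0, -0.0001, 0.0, 0.07]
[-44.5, 0.8, 1.0, -0.0001, 0.0, 0.07]
[-44.3, 3.9, 1.0, -0.0001, 0.0, 0.07]
[-44.0, 7.0, 1.0, -0.0001, 0.0, 0.07]
[-43.4, 10.0, 1.0, -0.0001, 0.0, 0.07]
[-42.6, 13.0, 1.0, -0.0001, 0.0, 0.07]
[-41.5, 16.0, 1.0, -0.0001, 0.0, 0.07]
[-40.3, 18.8, 1.0, -0.0001, 0.0, 0.07]
[-38.9, 21.6, 1.0, -0.0001, 0.0, 0.07]
speed mm/row 44.52118980740021 deg/row 4.009553493069196
orange profile [(-55, 0), (-51, 0), (-47, 0), (-43, 0), (-39, 10), (-35, 40), (-31, 56), (-27, 49), (-23, 56), (-19, 51), (-15, 25), (-11, 0), (-7, 0), (-3, 0), (1, 0), (5, 19), (9, 54), (13, 53), (17, 57), (21, 46), (25, 49), (29, 8), (33, 0), (37, 0), (41, 0), (45, 0), (49, 0), (53, 0)]
centroid -2.6523066984580494
hook 1 56 72.29991417487082 64.11877440172307 80.12952872661522
hook -1 53 -71.0197933328368 -78.84262783621814 -63.25528903500087
box 1 187 44.197296855603 99.95237219854496 13.353480371009024 39.93784081775034
box -1 184 -98.86064808494929 -43.24853770515363 13.318544987806376 40.67470317724277
```

Call:
jog_arm --series '[[[-30.3,-32.6,1,0,0,0.07,85],[-32.5,-30.4,1,0,0,0.07,70],[-34.5,-28.1,1,0,0,0.07,60],[-36.4,-25.6,1,0,0,0.07,50],[-38.1,-23,1,0,0,0.07,50],[-39.6,-20.3,1,0,0,0.07,50],[-40.9,-17.4,1,0,0,0.07,50],[-42.1,-14.5,1,0,0,0.07,50],[-43,-11.6,1,0,0,0.07,50],[-43.7,-8.5,1,0,0,0.07,50]]]'

```text
time_s: 1.1
eef_pos: [0.3645, 0.1426, 0.2212]
eef_rot: [0.0, 0.485, 0.874, 0.0]
wrist_force: [0.7, 0.3, 1.5]
opening: 0.588
grasp_force: 0.0
```

Call:
jog_arm --series '[[[-44.2,-5.5,1,0,0,0.07,50],[-44.4,-2.4,1,0,0,0.07,50],[-44.5,0.8,1,0,0,0.07,50],[-44.3,3.9,1,0,0,0.07,50],[-44,7,1,0,0,0.07,50],[-43.4,10,1,0,0,0.07,50],[-42.6,13,1,0,0,0.07,50],[-41.5,16,1,0,0,0.07,50],[-40.3,18.8,1,0,0,0.07,50],[-38.9,21.6,1,0,0,0.07,50]]]'

```text
time_s: 2.1
eef_pos: [0.5529, -0.2605, 0.2106]
eef_rot: [-0.0, 0.756, 0.655, -0.0]
wrist_force: [-0.1, -1.0, 0.7]
opening: 0.581
grasp_force: 0.0
```

Run:
```python
from h import *
plan([.5526,-.2594,.109],-8,1)
```

```text
[1.0, -0.4, 101.6, -0.0008, -0.0005, -0.0035]
speed mm/row 101.62310705859754 deg/row 0.209529397861426
```

Call:
jog_arm --series '[[[1,-0.4,15,0,0,-0.003,50],[0,0,20,0,0,0,50],[0,0,20,0,0,0,50],[0,0,20,0,0,0,50],[0,0,12,0,0,0,50],[0,0,8,0,0,0,50],[0,0,5,0,0,0,50],[0,0,1.5,0,0,0,50],[0,0,0,0,0,0,40],[0,0,0,0,0,0,30]]]'

```text
time_s: 3.1
eef_pos: [0.5529, -0.2582, 0.1107]
eef_rot: [0.001, 0.754, 0.657, 0.0]
wrist_force: [-0.1, -0.3, 0.2]
opening: 0.353
grasp_force: 0.0
```

Call:
jog_arm --series '[[[0,0,0,0,0,0,25],[0,0,0,0,0,0,20],[0,0,0,0,0,0,15],[0,0,0,0,0,0,10],[0,0,0,0,0,0,5],[0,0,0,0,0,0,5],[0,0,0,0,0,0,5],[0,0,0,0,0,0,5],[0,0,0,0,0,0,5],[0,0,0,0,0,0,5]]]'

```text
time_s: 4.1
eef_pos: [0.5527, -0.258, 0.1101]
eef_rot: [0.0, 0.754, 0.657, 0.0]
wrist_force: [0.7, -0.9, 3.2]
opening: 0.134
grasp_force: 59.1
```

Call:
jog_arm --series '[[[0,0,-2,0,0,0,5],[0,0,-4,0,0,0,5],[0,0,-6,0,0,0,5],[0,0,-10,0,0,0,5],[0,0,-15,0,0,0,5],[0,0,-22,0,0,0,5],[0,0,-28,0,0,0,5],[0,0,-28,0,0,0,5],[0,0,-22,0,0,0,5],[0,0,-10,0,0,0,5]]]'

```text
time_s: 5.1
eef_pos: [0.5532, -0.2585, 0.2609]
eef_rot: [0.002, 0.754, 0.657, 0.0]
wrist_force: [0.9, 0.7, -2.2]
opening: 0.13
grasp_force: 58.8
```

Run:
```python
from h import *
o,p,R=state(); print(p,o["wrist_force"],o["torque"],o["opening"],"tool y yaw",np.degrees(np.arctan2(*R.apply([0,1,0])[[1,0]])))
w=world(18.5,-3); print(w); plan([*w,.255],-9,20)
f,W,c=cam("scene"); cv2.imwrite("pics/s2.png",f); u0=f
f2,W2,c2=cam("top"); np.savez("lift.npz",f=f,W=W,f2=f2,W2=W2)
# project TCP
for F,C in((f,c),(f2,c2)):
    q=np.array(C["rotation"]); RR=Ro.from_quat(np.roll(q,-1)) if q.shape==(4,) else Ro.from_matrix(q)
    v=RR.inv().apply(p-np.array(C["xyz"])); print(v[0]/v[2]*C["fx"]+C["cx"],v[1]/v[2]*C["fy"]+C["cy"])
cv2.imwrite("pics/s2.png",cv2.resize(f[60:240,130:290],(533,600),interpolation=cv2.INTER_CUBIC))
```

```text
[ 0.5532 -0.2585  0.2609] [ 0.8794  0.6784 -2.247 ] [-0.0323  0.0517 -0.0092] 0.1304792442170939 tool y yaw -7.842816403918664
[0.5981 0.0892]
[17.5, -0.1, 0.3, 0.0002, 0.0001, 0.001]
[17.5, -0.2, 0.3, 0.0002, 0.0001, 0.001]
[17.5, -0.2, 0.3, 0.0002, 0.0001, 0.001]
[17.5, -0.2, 0.3, 0.0002, 0.0001, 0.001]
[17.5, -0.2, 0.3, 0.0002, 0.0001, 0.001]
[17.5, -0.2, 0.3, 0.0002, 0.0001, 0.001]
[17.5, -0.3, 0.3, 0.0002, 0.0001, 0.001]
[17.5, -0.3, 0.3, 0.0002, 0.0001, 0.001]
[17.5, -0.3, 0.3, 0.0002, 0.0001, 0.001]
[17.5, -0.3, 0.3, 0.0002, 0.0001, 0.001]
[17.5, -0.3, 0.3, 0.0002, 0.0001, 0.001]
[17.5, -0.3, 0.3, 0.0002, 0.0001, 0.001]
[17.5, -0.4, 0.3, 0.0002, 0.0001, 0.001]
[17.5, -0.4, 0.3, 0.0002, 0.0001, 0.001]
[17.5, -0.4, 0.3, 0.0002, 0.0001, 0.001]
[17.5, -0.4, 0.3, 0.0002, 0.0001, 0.001]
[17.5, -0.4, 0.3, 0.0002, 0.0001, 0.001]
[17.5, -0.4, 0.3, 0.0002, 0.0001, 0.001]
[17.5, -0.5, 0.3, 0.0002, 0.0001, 0.001]
[17.5, -0.5, 0.3, 0.0002, 0.0001, 0.001]
speed mm/row 17.535783878976723 deg/row 0.05945280784776238
181.24730204270466 114.72871816554348
451.72594869330374 199.8442904252341
```

View pics/s2.png

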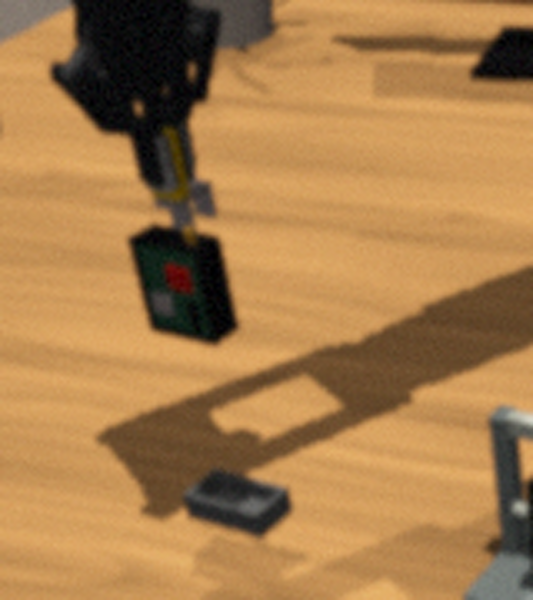

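The case is lifted clear of the dock and hangs upright in the grip. Now I'll carry it over the gap, well above the neighbours.

Call:
jog_arm --series '[[[12,-0.2,0,0,0,0.004,5],[22,-0.3,0,0,0,0.004,5],[22,-0.3,0,0,0,0.004,5],[22,-0.3,0,0,0,0.004,5],[22,-0.4,0,0,0,0.004,5],[22,-0.4,0,0,0,0,5],[22,-0.4,0,0,0,0,5],[22,-0.4,0,0,0,0,5],[22,-0.4,0,0,0,0,5],[22,-0.4,0,0,0,0,5]]]'

```text
time_s: 6.2
eef_pos: [0.5795, -0.0477, 0.2547]
eef_rot: [-0.002, 0.76, 0.65, -0.001]
wrist_force: [0.8, -0.3, -1.8]
opening: 0.133
grasp_force: 58.7
```

Call:
jog_arm --series '[[[22,-0.4,0,0,0,0,5],[22,-0.4,0,0,0,0,5],[22,-0.4,0,0,0,0,5],[22,-0.4,0,0,0,0,5],[20,-0.4,0,0,0,0,5],[15,-0.4,0,0,0,0,5],[10,0,0,0,0,0,5],[6,0,0,0,0,0,5],[0,0,0,0,0,0,5],[0,0,0,0,0,0,5]]]'

```text
time_s: 7.2
eef_pos: [0.6, 0.0874, 0.2567]
eef_rot: [0.0, 0.761, 0.649, -0.0]
wrist_force: [0.5, -0.7, -1.6]
opening: 0.13
grasp_force: 58.8
```

Run:
```python
from h import *
o,p,R=state(); print(p,rack(p),o["wrist_force"],"yaw",np.degrees(np.arctan2(*R.apply([0,1,0])[[1,0]])),"z",R.apply([0,0,1]))
plan([*world(18.5,-1.7),.235],-9,1)
f,W,c=cam("scene"); f2,W2,c2=cam("top")
r=rack(W); z=W[...,2]
# case front face (board) seen by scene camera: lateral extent
m=(z>.16)&(z<.215)&(abs(r[...,1])<60)&(r[...,0]>10)&(r[...,0]<50)
q=np.concatenate([r,z[...,None]*1000],-1)[m]; print(len(q),np.percentile(q,[1,5,50,95,99],axis=0))
for zz in range(150,240,10):
    k=q[abs(q[:,2]-zz)<5]; 
    if len(k)>5: print(zz,len(k),np.percentile(k[:,1],[2,50,98]),np.percentile(k[:,0],[5,50,95]))
cv2.imwrite("pics/s3.png",cv2.resize(f[100:280,250:430],(600,600),interpolation=cv2.INTER_CUBIC))
```

```text
[0.6    0.0874 0.2567] [20.6606 -4.5217] [ 0.4971 -0.6852 -1.5899] yaw -9.018188856666187 z [-0.0003 -0.0003 -1.    ]
[2.8, -2.2, 21.7, -0.0002, 0.0004, -0.0003]
speed mm/row 21.955167265858144 deg/row 0.03143379477441922
743 [[ 16.5356 -34.8288 160.6895]
 [ 23.4529 -32.8987 163.1642]
 [ 38.1625  -2.1371 189.4818]
 [ 41.1331  20.5364 212.527 ]
 [ 41.9746  20.9862 214.4158]]
160 60 [-33.6953  -2.1242  20.8194] [27.5491 38.0764 40.8945]
170 121 [-33.6443  -2.2404  20.8855] [25.686  38.3614 41.1582]
180 137 [-33.3251  -3.4845  20.7482] [26.0065 38.4295 41.5421]
190 133 [-34.8469  -1.6568  20.9623] [22.3895 38.2294 40.6195]
200 139 [-34.6574  -2.4392  20.6362] [21.6456 38.6289 41.1962]
210 153 [-33.7604  -1.35    20.7639] [22.3712 37.8256 40.2442]
```

View pics/s3.png

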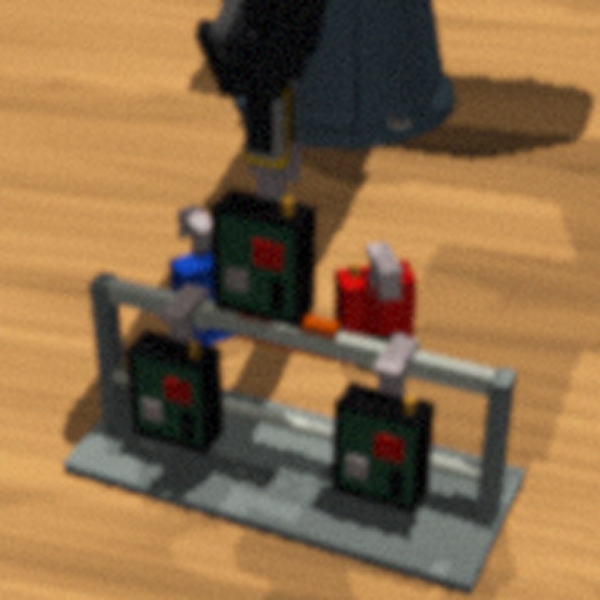

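The case hangs above the gap, upright and aligned, and the keeper shows at (320,325) in the crop. In rack y it spans about -34.5 to 21, so it sits about 2 mm to -y of the TCP. I'll shift by that and descend.

Call:
jog_arm --series '[[[1.6,-1.1,0,0,0,0,5],[1.6,-1.1,0,0,0,0,5],[0,0,4,0,0,0,5],[0,0,8,0,0,0,5],[0,0,8,0,0,0,5],[0,0,8,0,0,0,5],[0,0,8,0,0,0,5],[0,0,6,0,0,0,5],[0,0,2,0,0,0,5],[0,0,0,0,0,0,5]]]'

```text
time_s: 8.3
eef_pos: [0.5982, 0.0914, 0.2123]
eef_rot: [-0.0, 0.76, 0.649, -0.0]
wrist_force: [-0.6, -0.3, -2.4]
opening: 0.133
grasp_force: 58.7
```

Run:
```python
from h import *
o,p,R=state(); print(p,rack(p),o["wrist_force"],o["torque"],"yaw",np.degrees(np.arctan2(*R.apply([0,1,0])[[1,0]])),"z",R.apply([0,0,1]))
```

```text
[0.5982 0.0914 0.2123] [18.2558 -0.8503] [-0.5828 -0.2557 -2.4069] [ 0.0445 -0.0029  0.0164] yaw -8.998413040894565 z [-0.0007  0.     -1.    ]
```

Call:
jog_arm --series '[[[0,0,4,0,0,0,5],[0,0,6,0,0,0,5],[0,0,7,0,0,0,5],[0,0,7,0,0,0,5],[0,0,7,0,0,0,5],[0,0,7,0,0,0,5],[0,0,7,0,0,0,5],[0,0,5,0,0,0,5],[0,0,2,0,0,0,5],[0,0,0,0,0,0,5]]]'

```text
time_s: 9.3
eef_pos: [0.5982, 0.0914, 0.1604]
eef_rot: [-0.0, 0.76, 0.649, -0.0]
wrist_force: [-0.6, -0.5, -1.2]
opening: 0.132
grasp_force: 58.8
```

Run:
```python
from h import *
o,p,R=state(); print(p,rack(p),o["wrist_force"],o["torque"])
f2,W2,c=cam("top"); f,W,c=cam("scene"); r=rack(W); z=W[...,2]
q=np.concatenate([r,z[...,None]*1000],-1)
for zz in(70,80,90):
    m=(abs(z*1000-zz)<5)&(abs(r[...,1])<110)&(r[...,0]>32)&(r[...,0]<48); print(zz,np.unique((q[m][:,1]/3).round()*3))
cv2.imwrite("pics/s4.png",np.hstack([cv2.resize(f[100:280,250:430],(400,400),interpolation=cv2.INTER_CUBIC),cv2.resize(f2[160:240,255:335],(400,400),interpolation=cv2.INTER_CUBIC)]))
```

```text
[0.5982 0.0914 0.1604] [18.2559 -0.8532] [-0.5919 -0.5218 -1.2025] [-0.02   -0.0075  0.0051]
70 [-102.  -99.  -96.  -93.  -90.  -87.  -84.  -81.  -78.  -75.  -72.  -69.  -66.  -63.  -60.  -57.  -54.  -51.  -48.  -45.  -42.  -30.  -27.  -24.  -21.  -18.
  -15.  -12.   -9.   -6.   -3.    0.    3.    6.    9.   12.   15.   18.   21.   24.   45.   48.   51.   54.   57.   60.   63.   66.   69.   72.   75.   78.
   81.   84.   87.   90.   93.   96.   99.]
80 [-99. -96. -93. -90. -87. -84. -81. -78. -75. -72. -69. -66. -63. -60. -57. -54. -51. -48. -45. -30. -27. -24. -21. -18. -15. -12.  -9.  -6.  -3.   0.   3.
   6.   9.  12.  15.  18.  21.  24.  45.  48.  51.  54.  57.  60.  63.  66.  69.  72.  75.  78.  81.  84.  87.  90.  93.  96.  99.]
90 [-99. -96. -93. -90. -87. -84. -81. -78. -75. -72. -69. -66. -63. -60. -57. -54. -51. -48. -45. -42. -30. -27. -24. -21. -18. -15. -12.  -9.  -6.  -3.   0.
   3.   6.   9.  12.  15.  18.  21.  24.  45.  48.  51.  54.  57.  60.  63.  66.  69.  72.  75.  78.  81.  84.  87.  90.  93.  96.  99.]
```

View pics/s4.png

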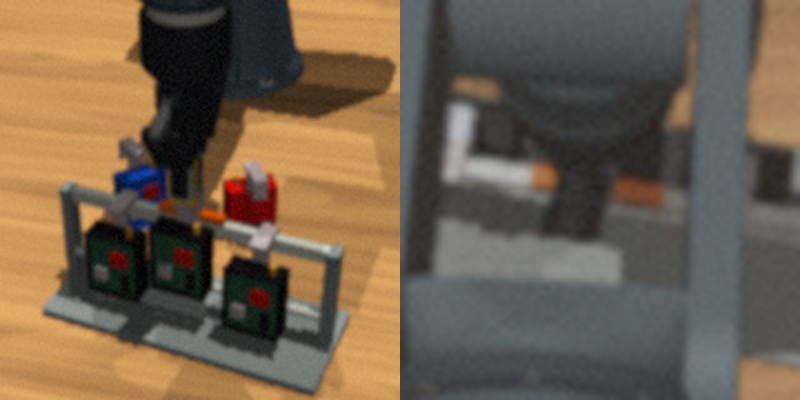

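The case sits between the neighbours with about 13 to 15 mm free on the -y side and 20 mm on the other, hook tip behind the rail. Next is the slow touch-down.

Call:
jog_arm --series '[[[0,0,1.5,0,0,0,5],[0,0,1.5,0,0,0,5],[0,0,1.5,0,0,0,5],[0,0,1.5,0,0,0,5],[0,0,1.5,0,0,0,5],[0,0,1.5,0,0,0,5],[0,0,1,0,0,0,5],[0,0,0.5,0,0,0,5],[0,0,0.5,0,0,0,5],[0,0,0.5,0,0,0,5]]]'

```text
time_s: 10.4
eef_pos: [0.5984, 0.0914, 0.1493]
eef_rot: [0.0, 0.76, 0.649, 0.0]
wrist_force: [-0.2, 0.3, -1.9]
opening: 0.137
grasp_force: 58.8
```

Call:
jog_arm --series '[[[0,0,0.5,0,0,0,5],[0,0,0.5,0,0,0,5],[0,0,0.5,0,0,0,5],[0,0,0.4,0,0,0,5],[0,0,0.3,0,0,0,5],[0,0,0.3,0,0,0,5],[0,0,0,0,0,0,5],[0,0,0,0,0,0,5],[0,0,0,0,0,0,5],[0,0,0,0,0,0,5]]]'

```text
time_s: 11.4
eef_pos: [0.5984, 0.0914, 0.1468]
eef_rot: [0.0, 0.76, 0.649, 0.0]
wrist_force: [-0.1, -0.6, -2.5]
opening: 0.134
grasp_force: 58.8
```

Call:
jog_arm --series '[[[0,0,0.3,0,0,0,5],[0,0,0.3,0,0,0,5],[0,0,0.3,0,0,0,5],[0,0,0.3,0,0,0,5],[0,0,0,0,0,0,5],[0,0,0,0,0,0,5],[0,0,0,0,0,0,5],[0,0,0,0,0,0,5],[0,0,0,0,0,0,5],[0,0,0,0,0,0,5]]]'

```text
time_s: 12.4
eef_pos: [0.5984, 0.0914, 0.1456]
eef_rot: [-0.0, 0.76, 0.649, -0.0]
wrist_force: [-0.0, 0.4, -2.7]
opening: 0.133
grasp_force: 58.8
```

Call:
jog_arm --series '[[[0,0,0.3,0,0,0,5],[0,0,0.3,0,0,0,5],[0,0,0.3,0,0,0,5],[0,0,0.3,0,0,0,5],[0,0,0,0,0,0,5],[0,0,0,0,0,0,5],[0,0,0,0,0,0,5],[0,0,0,0,0,0,5],[0,0,0,0,0,0,5],[0,0,0,0,0,0,5]]]'

```text
time_s: 13.4
eef_pos: [0.5984, 0.0914, 0.1444]
eef_rot: [0.0, 0.76, 0.649, 0.0]
wrist_force: [-0.5, 0.5, -2.6]
opening: 0.129
grasp_force: 58.8
```

Call:
jog_arm --series '[[[0,0,0.3,0,0,0,5],[0,0,0.3,0,0,0,5],[0,0,0.3,0,0,0,5],[0,0,0.3,0,0,0,5],[0,0,0.3,0,0,0,5],[0,0,0.3,0,0,0,5],[0,0,0,0,0,0,5],[0,0,0,0,0,0,5],[0,0,0,0,0,0,5],[0,0,0,0,0,0,5]]]'

```text
time_s: 14.4
eef_pos: [0.5984, 0.0914, 0.1426]
eef_rot: [-0.0, 0.76, 0.649, 0.0]
wrist_force: [-0.1, 0.0, -1.1]
opening: 0.136
grasp_force: 58.8
```

Call:
jog_arm --series '[[[0,0,0.3,0,0,0,5],[0,0,0.3,0,0,0,5],[0,0,0.3,0,0,0,5],[0,0,0.3,0,0,0,5],[0,0,0.3,0,0,0,5],[0,0,0.3,0,0,0,5],[0,0,0.3,0,0,0,5],[0,0,0.2,0,0,0,5],[0,0,0,0,0,0,5],[0,0,0,0,0,0,5]]]'

```text
time_s: 15.4
eef_pos: [0.5984, 0.0914, 0.1403]
eef_rot: [0.0, 0.76, 0.649, 0.0]
wrist_force: [0.2, 0.2, -1.6]
opening: 0.132
grasp_force: 58.8
```

Call:
jog_arm --series '[[[0,0,0.3,0,0,0,5],[0,0,0.3,0,0,0,5],[0,0,0.3,0,0,0,5],[0,0,0.1,0,0,0,5],[0,0,0,0,0,0,5],[0,0,0,0,0,0,5],[0,0,0,0,0,0,5],[0,0,0,0,0,0,5],[0,0,0,0,0,0,5],[0,0,0,0,0,0,5]]]'

```text
time_s: 16.4
eef_pos: [0.5983, 0.0914, 0.1393]
eef_rot: [0.0, 0.76, 0.649, -0.0]
wrist_force: [-0.4, -0.5, -2.0]
opening: 0.128
grasp_force: 58.8
```

Call:
jog_arm --series '[[[0,0,0.2,0,0,0,5],[0,0,0.2,0,0,0,5],[0,0,0.2,0,0,0,5],[0,0,0,0,0,0,5],[0,0,0,0,0,0,5],[0,0,0,0,0,0,5],[0,0,0,0,0,0,5],[0,0,0,0,0,0,5],[0,0,0,0,0,0,5],[0,0,0,0,0,0,5]]]'

```text
time_s: 17.4
eef_pos: [0.5985, 0.0914, 0.1391]
eef_rot: [0.0, 0.76, 0.649, 0.0]
wrist_force: [-2.8, 0.1, 5.7]
opening: 0.132
grasp_force: 59.9
```

The hook stopped at TCP z 0.1391. That is 7 mm below land height and matches the expected home depth, at about 8 N of contact. I'll ease off and open gently.

Call:
jog_arm --series '[[[0,0,-0.2,0,0,0,5],[0,0,0,0,0,0,11],[0,0,0,0,0,0,12],[0,0,0,0,0,0,13],[0,0,0,0,0,0,14],[0,0,0,0,0,0,15],[0,0,0,0,0,0,16],[0,0,0,0,0,0,17],[0,0,0,0,0,0,18],[0,0,0,0,0,0,19]]]'

```text
time_s: 18.4
eef_pos: [0.5983, 0.0914, 0.1389]
eef_rot: [-0.0, 0.76, 0.649, -0.0]
wrist_force: [-0.0, 0.8, -0.1]
opening: 0.222
grasp_force: 0.0
```

Call:
jog_arm --series '[[[0,0,0,0,0,0,20],[0,0,0,0,0,0,22],[0,0,0,0,0,0,24],[0,0,0,0,0,0,26],[0,0,0,0,0,0,30],[0,0,0,0,0,0,34],[0,0,0,0,0,0,38],[0,0,0,0,0,0,42],[0,0,0,0,0,0,46],[0,0,0,0,0,0,46]]]'

```text
time_s: 19.4
eef_pos: [0.5984, 0.0914, 0.1389]
eef_rot: [0.0, 0.76, 0.649, -0.0]
wrist_force: [-0.1, 0.1, 0.7]
opening: 0.541
grasp_force: 0.0
```

Run:
```python
from h import *
f,W,c=cam("scene"); cv2.imwrite("pics/s5.png",cv2.resize(f[130:280,260:420],(640,600),interpolation=cv2.INTER_CUBIC))
o,p,R=state(); print(p,o["wrist_force"],o["opening"],rack(p))
r=rack(W); z=W[...,2]*1000; k=cv2.inRange(cv2.cvtColor(f,cv2.COLOR_BGR2HSV),(20,120,60),(35,255,255))>0
k&=(z>130)&(z<190)&(abs(r[...,1])<40)&(abs(r[...,0]-20)<30); print(k.sum(),z[k].max() if k.any() else 0,np.median(r[k],0))
```

```text
[0.5984 0.0914 0.1389] [-0.2465 -0.4281  0.2629] 0.5359808355431945 [18.4202 -0.8181]
97 188.0774358208047 [23.4731  6.8856]
```

View pics/s5.png

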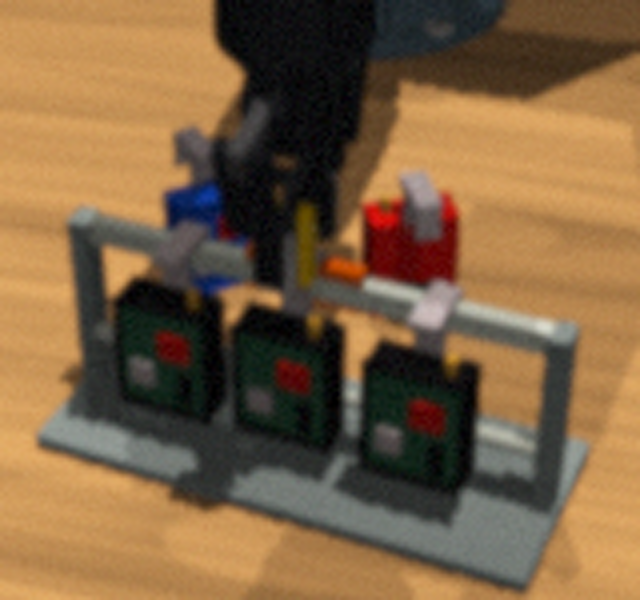

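The case hangs level with its neighbours, the hook in the notch next to the right-hand orange land, and the fingers are free. Retracting straight up.

Call:
jog_arm --series '[[[0,0,-2,0,0,0,46],[0,0,-4,0,0,0,46],[0,0,-8,0,0,0,46],[0,0,-12,0,0,0,46],[0,0,-18,0,0,0,46],[0,0,-22,0,0,0,46],[0,0,-22,0,0,0,46],[0,0,-22,0,0,0,46],[0,0,-15,0,0,0,46],[0,0,-5,0,0,0,46]]]'

```text
time_s: 20.45
eef_pos: [0.5994, 0.0914, 0.2719]
eef_rot: [0.001, 0.76, 0.65, 0.002]
wrist_force: [-0.5, 0.7, -0.6]
opening: 0.543
grasp_force: 0.0
```

Call:
jog_arm --series '[[[0,-10,0,0,0,0,46],[0,-20,0,0,0,0,46],[0,-30,0,0,0,0,46],[0,-30,0,0,0,0,46],[0,-30,0,0,0,0,46],[0,-30,0,0,0,0,46],[0,-20,0,0,0,0,46],[0,-10,0,0,0,0,46],[0,0,0,0,0,0,46],[0,0,0,0,0,0,46]]]'

```text
time_s: 21.45
eef_pos: [0.4209, 0.1195, 0.2687]
eef_rot: [0.0, 0.76, 0.649, 0.0]
wrist_force: [0.2, 0.2, -0.1]
opening: 0.538
grasp_force: 0.0
```

Run:
```python
from h import *
f,W,c=cam("scene"); f2,W2,c2=cam("top")
cv2.imwrite("pics/s6.png",np.hstack([cv2.resize(f[140:280,260:420],(400,350),interpolation=cv2.INTER_CUBIC),cv2.resize(f2[165:235,230:310],(400,350),interpolation=cv2.INTER_CUBIC)]))
for W_,F in((W,f),(W2,f2)):
    r=rack(W_); z=W_[...,2]*1000; m=(abs(r[...,1])<25)&(r[...,0]>8)&(r[...,0]<30)&(z>125)&(z<136); print("web top",m.sum(),np.median(z[m]) if m.any() else 0)
    for s in(1,-1):
        m=(z>127)&(z<136)&(r[...,0]>8)&(r[...,0]<30)&(r[...,1]*s>50)&(r[...,1]*s<95); print("nb",np.median(r[m][:,1]) if m.any() else 0)
    y=(cv2.inRange(cv2.cvtColor(F,cv2.COLOR_BGR2HSV),(20,120,60),(35,255,255))>0)&(z>120)&(abs(r[...,1])<40)&(abs(r[...,0]-20)<30); print("tab",np.median(r[y],0),z[y].max())
```

```text
web top 47 130.5019181194555
nb 72.44906493350484
nb -71.92796905194832
tab [24.3851 -1.3824] 174.70196564004775
web top 16 129.6414693965272
nb 71.75752447749437
nb -71.0423535342484
tab [16.4245 -3.1543] 178.57950772973385
```

View pics/s6.png

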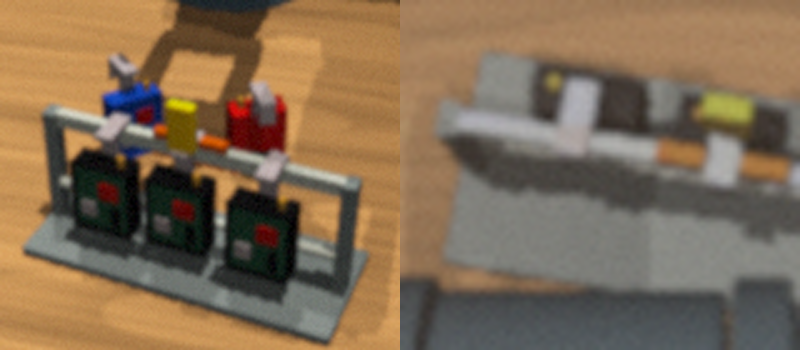

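The hook sits between the two orange lands at (722,158), with its web top at 130 mm, so it is fully home. The neighbours are unmoved at about ±72 mm.

```bash
python3 -c "
from bench import ctrl
print(ctrl.hand_in())"
```

```text
the job is handed in; nothing more can be done
None
```

The tracker case now hangs by itself with its hook fully home in the keeper's notch; the neighbours measured unmoved, the arm is clear, and the job was handed in at about 21.5 s of the 56 s limit.

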